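Break down the press tooling and park each piece

TASK

The press tooling was left in two piles after the last band. Take both piles apart and stand every piece upright in the middle of its own parking pad, the one whose disc has the same colour (the brass mandrel on the brass pad), without ever letting a piece fall over. Leave all five standing there, released and still.

Things in the scene. Friction and masses are not known exactly. Their poses are not given: they have to be found in the camera images.
- blue_center (a point): the wide blue die: an upright plain metal cylinder coloured blue with a bare steel disc in its top, 64 mm across, 44 mm tall, 0.13 to 0.4 kg; one of the two bottom pieces of the piles, standing on the bench at the start. The point is its centre, 22 mm above its underside; z is its upright axis.
- red_center (a point): the wide red die: an upright plain metal cylinder coloured red with a bare steel disc in its top, 64 mm across, 44 mm tall, 0.13 to 0.4 kg; one of the two bottom pieces of the piles, standing on the bench at the start. The point is its centre, 22 mm above its underside; z is its upright axis.
- green_center (a point): the narrow green die: an upright plain metal cylinder coloured green with a bare steel disc in its top, 46 mm across, 44 mm tall, 0.13 to 0.4 kg; one of the two pieces standing on a wide die at the start. The point is its centre, 22 mm above its underside; z is its upright axis.
- white_center (a point): the narrow white die: an upright plain metal cylinder coloured white with a bare steel disc in its top, 46 mm across, 44 mm tall, 0.13 to 0.4 kg; one of the two pieces standing on a wide die at the start. The point is its centre, 22 mm above its underside; z is its upright axis.
- brass_center (a point): the brass seating mandrel: an upright brass cylinder 26 mm across and 29 mm tall, carrying a tapered brass nose (18 mm narrowing to 10 mm) up to 44 mm total height, 0.12 kg; on top of one of the narrow dies at the start, so that its pile is three high and the other pile two high. The point is on its axis, 22 mm above its underside; z is its upright axis.
- pad_blue: the blue parking pad: a fixed round black rubber pad 90 mm across and 5 mm thick lying on the bench, with a blue disc 80 mm across in its middle. Origin at the centre of its underside, on the bench.
- pad_red: the red parking pad: a fixed round black rubber pad 90 mm across and 5 mm thick lying on the bench, with a red disc 80 mm across in its middle. Origin at the centre of its underside, on the bench.
- pad_green: the green parking pad: a fixed round black rubber pad 90 mm across and 5 mm thick lying on the bench, with a green disc 62 mm across in its middle. Origin at the centre of its underside, on the bench.
- pad_white: the white parking pad: a fixed round black rubber pad 90 mm across and 5 mm thick lying on the bench, with a white disc 62 mm across in its middle. Origin at the centre of its underside, on the bench.
- pad_brass: the brass parking pad: a fixed round black rubber pad 90 mm across and 5 mm thick lying on the bench, with a brass disc 42 mm across in its middle. Origin at the centre of its underside, on the bench.

How it is judged:
At the end, for the whole second after the job is handed in: Each of the five pieces stands upright (within 0.1 rad) and at rest directly on the pad of its own colour (centre 27 mm above the pad's underside, within 4 mm), its axis within 12 mm of the pad's centre (horizontal distance between blue_center and pad_blue below 0.012 m and z of blue_center in the frame of pad_blue between 0.023 and 0.031 m and angle between each of blue_center, red_center, green_center, white_center, brass_center's own z axis and vertical below 0.1 rad and linear speed of each of blue, red, green, white, brass below 0.02 m/s and horizontal distance between red_center and pad_red below 0.012 m and z of red_center in the frame of pad_red between 0.023 and 0.031 m and horizontal distance between green_center and pad_green below 0.012 m and z of green_center in the frame of pad_green between 0.023 and 0.031 m and horizontal distance between white_center and pad_white below 0.012 m and z of white_center in the frame of pad_white between 0.023 and 0.031 m and horizontal distance between brass_center and pad_brass below 0.012 m and z of brass_center in the frame of pad_brass between 0.023 and 0.031 m); the robot touches nothing.
It fails at once if a piece fell over (tilted more than 0.6 rad) (angle between any of blue_center, red_center, green_center, white_center, brass_center's own z axis and vertical above 0.6 rad).
It also fails if it takes over 128 s, if anything falls off the work surface, if the arm or the gripper's body presses on something with over 40 N, if the wrist force passes 120 N, or if a joint passes its speed limit or range.

ROBOT

A 6-joint arm with a two-finger parallel gripper is mounted at the origin on the work surface. World frame = base frame: x ahead of the robot, y to its left, z up, the work surface at z = 0. Lengths are in m, angles in rad, forces in N, time in s.
With the tool pointing down it reaches from about 0.425 to 0.95 m from the base axis. Payload 3.5 kg.
Tool frame: the origin (TCP) lies at the very end of the fingers, on their centre line; the grasp point (between the pads) lies 19 mm behind it; x points along the fingers, z is the direction in which the jaws open and shut, and the axes are right-handed (so a half turn about x gives the same grasp; the last joint's range is limited). The gripper opens to 85 mm and grips with 20 to 120 N. Pads are 22 mm wide; open, the fingers measure 114 mm over their backs; the gripper's body (76 mm by 85 mm) begins 54 mm behind the grasp point. The pads swing forward as they close: fully open they stand 13 mm farther back than shut.
Start: joints at [-1.385, 0.286, 1.577, -0, 1.279, -0.15], TCP at [0.222, -0.637, 0.21] pointing down, gripper open.
Joint ranges: [-2.77, 2.77], [-0.9, 2.22], [0.21, 2.48], [-1.53, 4.67], [0.24, 2.81], [-2.84, 2.84]. Speed limits (rad/s): [2.79, 2.79, 3.14, 3.14, 3.14, 3.14].

INTERFACE

Orientations are given as a unit quaternion [x, y, z, w].
In Python, from plant import ctrl, cams gives the robot as it stands.
- The arm moves only by the tool play_rows, never from a script. Its argument "rows" is a list of rows, each a list of 3 entries, a list of its own where there are three numbers: the opening in per cent of the stroke, from 0 (shut) to 100 (fully open), then the shift along the tool's x, y, z in units of 0.3 m (1.0 is 0.3 m), then the turn, a rotation vector about the tool's x, y, z in units of pi/2 rad (1.0 is pi/2 rad). A call has 1 to 10 rows; each row is the pose to reach, as a shift and turn from the pose commanded when the call began, along the tool's axes at that moment; what a row does not reach only later rows make up. A row lasts 1/12 s, in which the tool goes at most 41.7 mm and 7.16 degrees, less where a joint would pass 70% of its speed; a pose out of reach is approached as far as the arm can. A call with a number of a shift or a turn outside -1 to 1 is refused whole. A call with a gripper value outside its range is refused whole. The fingers move at their own pace and stop on an object; "force" is the grip in N (left out, the last holds). Time passes only in rows, so rows that repeat a pose let the fingers close. It gives the time, the measured TCP pose, the force and the opening at its end, in the units of the state.
- ctrl.get_state(): the state, without advancing time (a new reading comes with each control period).
- cams.read_camera(name): name is "scene" or "top"; returns a dict with "color" (420x560x3 uint8, red, green, blue), "fx", "fy", "cx", "cy" (pixels), "view" (4x4, takes a point from world to camera coordinates). Camera axes: x right, y down, z forward; pixel columns grow to the right and rows downward; lengths in m; the calibration is good to about 2 mm. A picture is of the moment at which its call begins. There is no depth.
- ctrl.sign_off(): hands the job in, once; it reports no verdict.
The state is a dict: "time": time; "qpos": joint angles; "dq": joint speeds; "joint_efforts": joint torques, N m; "eef_pos": TCP position; "tcp_rot": TCP orientation; "contact_force": force on the tool from outside, world axes, zero at the start; "wrist_torque": the same for the moment, N m; "opening": opening from 0.0 (shut) to 1.0 (fully open).
Only numpy, scipy, OpenCV 4.12 (cv2) and the standard library are available. Lean on these libraries where they do the work, as an engineer would, in place of code of your own. Each camera call takes 0.05 s, during which the arm holds its last target. There are 200 camera calls.

## Working session

There is one attempt and no reset: what is moved stays moved. The work goes in short steps, Python scripts to look and compute and a tool call to move; the robot and the scene stay as the last step left them, time stands still between calls to the robot, and variables do not carry over. Pictures are saved under pics/ and viewed, about 12 in all and at most 16, crops included, and the job is handed in when it is done.

Besides the shell and the picture viewer there is one more tool, called after "Emit:" by a JSON object that holds its "op" and its "data". play_rows: Moves the arm, as the interface text tells. Shifts and turns lie within -1 to 1; 1 stands for 0.3 m of shift or pi/2 rad of turn. Its arguments: {"type":"object","properties":{"rows":{"type":"array"},"force":{"type":"number"}},"required":["rows"]}

```bash
mkdir -p pics; ls; python3 - <<'E'
from plant import ctrl,cams
import cv2,numpy as np
s=ctrl.get_state();print({k:np.round(v,4).tolist() for k,v in s.items()})
for n in("top","scene"):
    c=cams.read_camera(n);print(n,c["fx"],c["fy"],c["cx"],c["cy"],np.round(c["view"],4).tolist())
    cv2.imwrite(f"pics/{n}0.png",cv2.resize(c["color"][:,:,::-1],(784,588),interpolation=cv2.INTER_CUBIC))
E
```

```text
pics
{'time': 0.0, 'qpos': [-1.385, 0.2872, 1.5782, 0.0, 1.2786, -0.15], 'dq': [0.0008, 0.0, -0.0002, 0.0011, 0.0001, 0.0006], 'joint_efforts': [-0.0028, -40.5983, -29.263, -0.0003, 0.0058, 0.0], 'eef_pos': [0.2223, -0.6366, 0.2087], 'tcp_rot': [0.41, 0.5771, -0.4088, 0.5759], 'contact_force': [-0.1447, 0.6527, -0.1683], 'wrist_torque': [-0.0473, -0.0173, -0.0008], 'opening': 1.0033}
top 431.7787652493489 431.7787652493489 283.47672263681955 210.2307241513796 [[0.0215, -0.9997, 0.0143, -0.0207], [-0.9932, -0.023, -0.114, 0.5808], [0.1143, -0.0117, -0.9934, 0.9117], [0.0, 0.0, 0.0, 1.0]]
scene 395.38454371570083 395.38454371570083 278.74953255370013 210.72401910788398 [[0.7606, 0.6492, 0.0052, -0.4435], [0.4254, -0.4923, -0.7594, -0.1542], [-0.4904, 0.5798, -0.6506, 1.1805], [0.0, 0.0, 0.0, 1.0]]
```

View pics/top0.png

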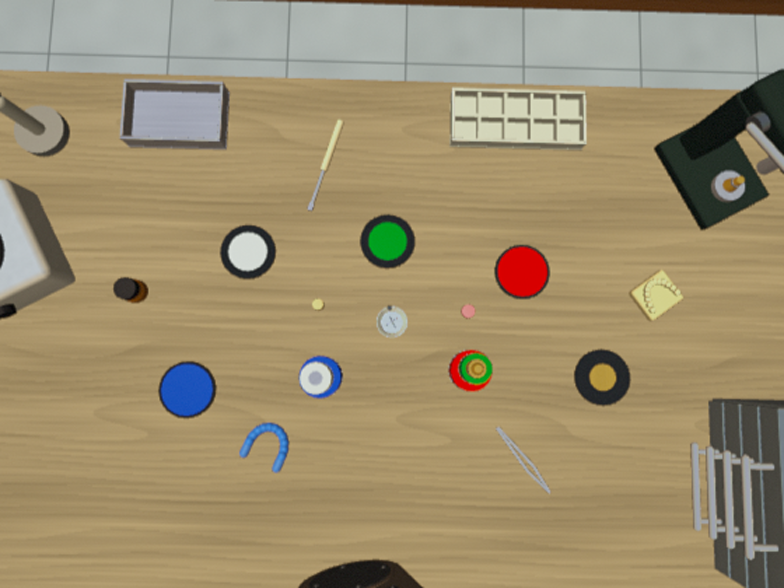

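View pics/scene0.png

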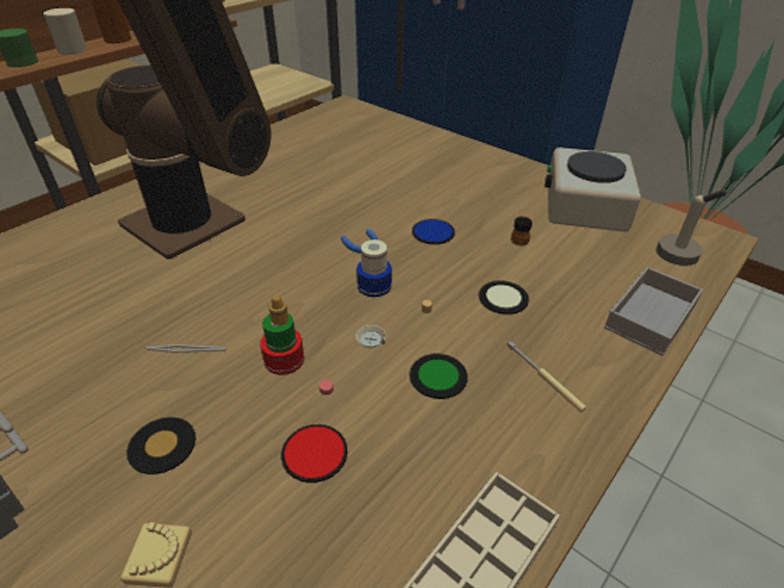

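Top view (shown at 1.4×): the brass/green/red pile is at about (475,369) and the white/blue pile at (319,377). Pads: white (248,252), green (387,241), red (522,272), blue (187,389) and brass (602,377). Next I'll enlarge the piles and compute the pad centres.

```bash
cat > h.py <<'E'
from plant import ctrl,cams
import cv2,numpy as np
def ray(c,u,v,z):
    V=np.array(c["view"]);R,t=V[:3,:3],V[:3,3]
    d=R.T@np.array([(u-c["cx"])/c["fx"],(v-c["cy"])/c["fy"],1]);o=-R.T@t
    return o+d*(z-o[2])/d[2]
def proj(c,p):
    q=np.array(c["view"])[:3]@np.r_[p,1];return q[0]/q[2]*c["fx"]+c["cx"],q[1]/q[2]*c["fy"]+c["cy"]
def crop(c,u,v,w,h,k):
    u0,v0=int(u-w/2),int(v-h/2)
    return cv2.resize(c["color"][v0:v0+h,u0:u0+w,::-1],None,fx=k,fy=k,interpolation=cv2.INTER_CUBIC),(u0,v0)
def st():
    s=ctrl.get_state();print(round(s["time"],2),np.round(s["eef_pos"],4),np.round(s["tcp_rot"],3),"f",np.round(s["contact_force"],1),"op",round(s["opening"],3))
E
python3 - <<'E'
from h import *
c=cams.read_camera("top")
hsv=cv2.cvtColor(c["color"],cv2.COLOR_RGB2HSV).astype(int);print
for n,(u,v) in dict(white=(248,252),green=(387,241),red=(522,272),blue=(187,389),brass=(602,377)).items():
    u,v=u/1.4,v/1.4
    ref=c["color"][int(v),int(u)].astype(int)
    m=(np.abs(c["color"].astype(int)-ref).sum(2)<60).astype(np.uint8)
    _,l,s,ce=cv2.connectedComponentsWithStats(m)
    k=l[int(v),int(u)];print(n,s[k],np.round(ce[k],1),np.round(ray(c,*ce[k],.005),4), "bbox",np.round(ray(c,s[k][0]+s[k][2]/2-.5,s[k][1]+s[k][3]/2-.5,.005),4))
a,o1=crop(c,339,264,50,50,8);b,o2=crop(c,229,269,50,50,8)
print(o1,o2);cv2.imwrite("pics/piles.png",np.hstack([a,b]))
E
```

```text
white [164 167  26  26 552] [176.5 179.4] [0.6491 0.2357 0.005 ] bbox [0.6489 0.2357 0.005 ]
green [264 159  26  27 563] [276.5 171.8] [0.6721 0.0097 0.005 ] bbox [0.6717 0.0097 0.005 ]
red [356 177  35  34 942] [372.8 193.5] [ 0.6273 -0.21    0.005 ] bbox [ 0.6274 -0.2106  0.005 ]
blue [ 115  260   37   37 1034] [133.  277.9] [0.4267 0.3204 0.005 ] bbox [0.4264 0.3203 0.005 ]
brass [421 260  19  19 265] [430.1 269.2] [ 0.4595 -0.3379  0.005 ] bbox [ 0.4601 -0.3377  0.005 ]
(314, 239) (204, 244)
```

View pics/piles.png

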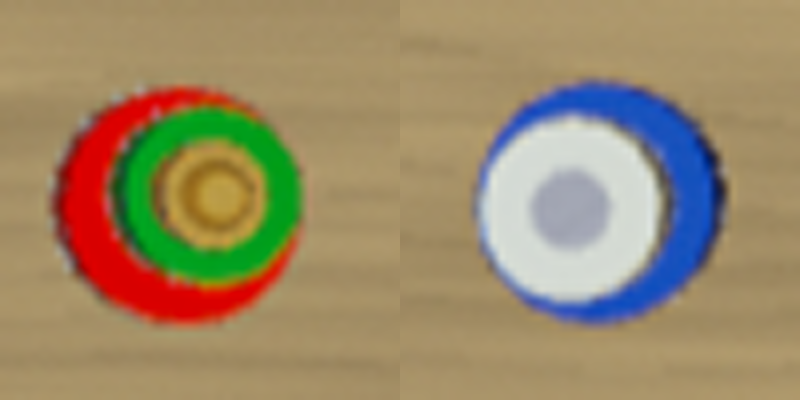

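```bash
cat >> h.py <<'E'
from scipy.spatial.transform import Rotation as Ro
def go(*p):
    s=ctrl.get_state();R=Ro.from_quat(s["tcp_rot"])
    for q in p: print("to",q,"shift",np.round(R.inv().apply(np.array(q)-s["eef_pos"])/.3,4))
E
python3 - <<'E'
from h import *
c=cams.read_camera("top")
f=lambda o,x,y,z:np.round(ray(c,o[0]+(x+.5)/8-.5,o[1]+(y+.5)/8-.5,z),4)
A=(314,239);B=(204-50,244)
for n,a in dict(nose=(A,218,194,.132),body=(A,212,194,.117),green=(A,213,195,.088),red=(A,182,206,.044),white=(B,570,208,.088),blue=(B,598,202,.044)).items(): print(n,f(*a))
R=Ro.from_quat(ctrl.get_state()["tcp_rot"]);print(np.round(R.as_matrix(),3))
# desired: x down, z along world y
Rd=Ro.from_matrix(np.array([[0,0,-1],[1,0,0],[0,1,0]],float).T) if 0 else None
for zc in ([0,1,0],[0,-1,0],[1,0,0],[-1,0,0]):
    x=np.array([0,0,-1.]);z=np.array(zc,float);M=np.c_[x,np.cross(z,x),z]
    print(zc,np.round((R.inv()*Ro.from_matrix(M)).as_rotvec()/(np.pi/2),4))
E
```

```text
nose [ 0.47   -0.1197  0.132 ]
body [ 0.4699 -0.1204  0.117 ]
green [ 0.4695 -0.1249  0.088 ]
red [ 0.4663 -0.123   0.044 ]
white [0.4512 0.1091 0.088 ]
blue [0.4518 0.107  0.044 ]
[[-0.     0.944  0.33 ]
 [ 0.001  0.33  -0.944]
 [-1.     0.    -0.001]]
[0, 1, 0] [-1.7862e+00 -0.0000e+00 -1.3000e-03]
[0, -1, 0] [ 0.2138 -0.0009  0.    ]
[1, 0, 0] [-7.862e-01 -7.000e-04 -7.000e-04]
[-1, 0, 0] [ 1.2138e+00 -7.0000e-04  8.0000e-04]
```

Emit:
{"op": "play_rows", "data": {"rows": [[100,[0,0.68,-0.68],[0.2138,0,0]],[100,[0,0.68,-0.68],[0.2138,0,0]],[100,[0,0.68,-0.68],[0.2138,0,0]],[100,[0,0.68,-0.68],[0.2138,0,0]],[100,[0,0.68,-0.68],[0.2138,0,0]],[100,[0,0.68,-0.68],[0.2138,0,0]],[100,[0,0.68,-0.68],[0.2138,0,0]],[100,[0,0.68,-0.68],[0.2138,0,0]]], "force": 40}}

```text
time: 0.87
eef_pos: [0.3499, -0.3718, 0.2097]
tcp_rot: [0.5, 0.502, -0.498, 0.501]
contact_force: [0.0, 0.0, 0.6]
opening: 1.003
```

```bash
python3 -c "
from h import *
st();go((.470,-.121,.2),(.470,-.121,.094))"
```

```text
0.87 [ 0.3499 -0.3718  0.2097] [ 0.5    0.502 -0.498  0.501] f [0.  0.  0.6] op 1.003
to (0.47, -0.121, 0.2) shift [ 0.0352  0.4048 -0.8338]
to (0.47, -0.121, 0.094) shift [ 0.3886  0.4045 -0.8328]
```

Emit:
{"op": "play_rows", "data": {"rows": [[100,[0.03,0.404,-0.834],[0,0,0]],[100,[0.03,0.404,-0.834],[0,0,0]],[100,[0.03,0.404,-0.834],[0,0,0]],[100,[0.03,0.404,-0.834],[0,0,0]],[100,[0.03,0.404,-0.834],[0,0,0]],[100,[0.03,0.404,-0.834],[0,0,0]],[100,[0.03,0.404,-0.834],[0,0,0]],[100,[0.03,0.404,-0.834],[0,0,0]],[100,[0.2,0.404,-0.834],[0,0,0]],[100,[0.2,0.404,-0.834],[0,0,0]]]}}

```text
time: 1.7
eef_pos: [0.4668, -0.1261, 0.146]
tcp_rot: [0.499, 0.502, -0.501, 0.498]
contact_force: [-0.3, 0.5, -1.0]
opening: 1.002
```

```bash
python3 -c "
from h import *
st();go((.470,-.121,.094))
c=cams.read_camera('scene');u,v=proj(c,(.47,-.12,.1));a,_=crop(c,u,v,130,130,4.5);print(_);cv2.imwrite('pics/b1.png',a)"
```

```text
1.7 [ 0.4668 -0.1261  0.146 ] [ 0.499  0.502 -0.501  0.498] f [-0.3  0.5 -1. ] op 1.002
to (0.47, -0.121, 0.094) shift [ 0.1733  0.0117 -0.0165]
(134, 159)
```

View pics/b1.png

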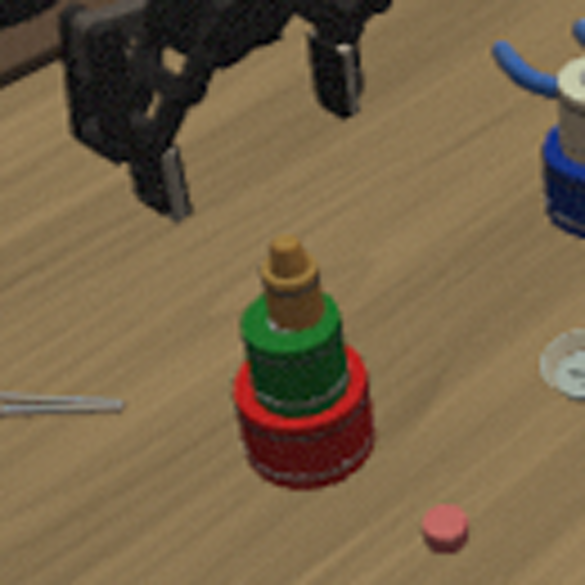

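```bash
python3 -c "
from h import *
st();go((.470,-.121,.094))
c=cams.read_camera('scene')
for p in [(.4668,-.1261,.146),(.47,-.12,.132),(.47,-.083,.16),(.47,-.163,.16),(.4695,-.1249,.088),(.4663,-.123,.044)]:
  u,v=proj(c,p);print(p,round((u-134)*4.5),round((v-159)*4.5))
st()
"
```

```text
1.75 [ 0.4655 -0.1259  0.1448] [ 0.499  0.503 -0.501  0.497] f [-0.8 -0.3 -0.7] op 1.001
to (0.47, -0.121, 0.094) shift [ 0.1691  0.0165 -0.0156]
(0.4668, -0.1261, 0.146) 266 223
(0.47, -0.12, 0.132) 286 243
(0.47, -0.083, 0.16) 341 155
(0.47, -0.163, 0.16) 199 243
(0.4695, -0.1249, 0.088) 289 320
(0.4663, -0.123, 0.044) 299 382
1.8 [ 0.4665 -0.1266  0.1469] [ 0.499  0.502 -0.501  0.497] f [-0.4 -0.3 -0.9] op 1.0
```

```bash
python3 -c "
from h import *
L=[]
for n in ('scene','top'):
  c=cams.read_camera(n);u,v=proj(c,(.467,-.126,.14));a,o=crop(c,u,v,96,120,4);print(o)
  for p in [(.467,-.126,.146),(.467,-.126+.0425,.159),(.467,-.126-.0425,.159)]:
    x,y=proj(c,p);cv2.drawMarker(a,(int((x-o[0])*4),int((y-o[1])*4)),(255,0,255),0,12,1)
  L.append(a)
cv2.imwrite('pics/b2.png',np.hstack(L));st()"
```

```text
(145, 150)
(296, 204)
1.9 [ 0.4689 -0.1281  0.1505] [-0.5 -0.5  0.5 -0.5] f [ 0.6 -1.4  1.2] op 1.0
```

View pics/b2.png

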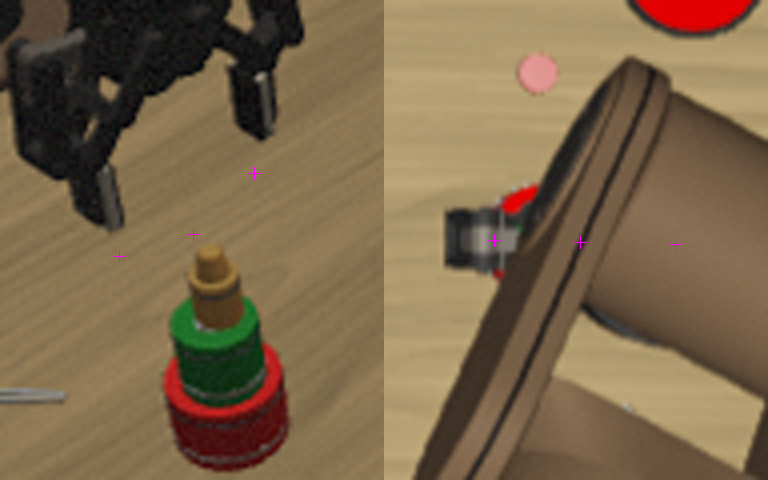

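Emit:
{"op": "play_rows", "data": {"rows": [[60,[0,0.004,-0.024],[0,0,0]],[60,[0.05,0.004,-0.024],[0,0,0]],[60,[0.1,0.004,-0.024],[0,0,0]],[60,[0.14,0.004,-0.024],[0,0,0]],[60,[0.18,0.004,-0.024],[0,0,0]],[60,[0.18,0.004,-0.024],[0,0,0]],[60,[0.18,0.004,-0.024],[0,0,0]]]}}

```text
time: 2.48
eef_pos: [0.4707, -0.1203, 0.097]
tcp_rot: [0.5, 0.5, -0.5, 0.5]
contact_force: [-0.2, -0.8, 0.5]
opening: 0.599
```

```bash
python3 -c "
from h import *
import time
for i in range(4): st(); c=cams.read_camera('scene')
a,o=crop(c,*proj(c,(.467,-.126,.1)),96,110,5);print(o)
p0=ctrl.get_state()['eef_pos']
x,y=proj(c,p0);cv2.drawMarker(a,(int((x-o[0])*5),int((y-o[1])*5)),(255,0,255),0,12,1)
cv2.imwrite('pics/b3.png',a)"
```

```text
2.48 [ 0.4707 -0.1203  0.097 ] [ 0.5  0.5 -0.5  0.5] f [-0.2 -0.8  0.5] op 0.599
2.53 [ 0.4711 -0.1205  0.0976] [ 0.5    0.499 -0.5    0.501] f [-0.   0.3  0.9] op 0.601
2.58 [ 0.4713 -0.1206  0.0978] [ 0.5    0.499 -0.5    0.501] f [-0.  -1.7  0.1] op 0.599
2.63 [ 0.4713 -0.1206  0.0978] [ 0.5    0.499 -0.5    0.501] f [ 2.3 -0.2  0.7] op 0.596
(148, 170)
```

View pics/b3.png

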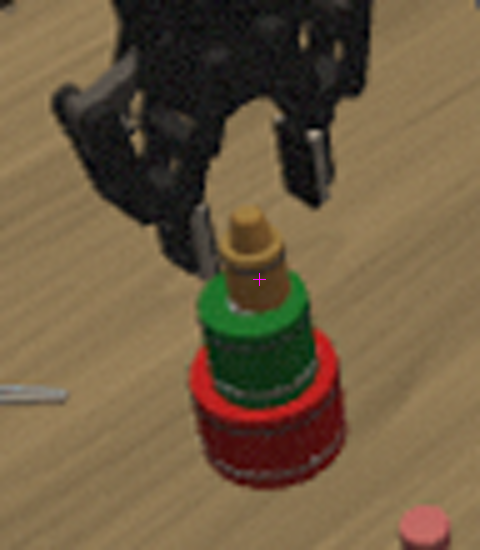

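Emit:
{"op": "play_rows", "data": {"rows": [[60,[0.01,0,0],[0,0,0]],[38,[0.022,0,0],[0,0,0]],[38,[0.022,0,0],[0,0,0]],[38,[0.022,0,0],[0,0,0]],[38,[0.022,0,0],[0,0,0]]]}}

```text
time: 3.1
eef_pos: [0.4701, -0.12, 0.0894]
tcp_rot: [0.5, 0.5, -0.5, 0.5]
contact_force: [-0.6, 0.2, -0.6]
opening: 0.382
```

```bash
python3 -c "
from h import *
c=cams.read_camera('scene');st()
a,o=crop(c,*proj(c,(.467,-.126,.1)),80,80,7);print(o)
p0=ctrl.get_state()['eef_pos']
x,y=proj(c,p0);cv2.drawMarker(a,(int((x-o[0])*7),int((y-o[1])*7)),(255,0,255),0,12,1)
cv2.imwrite('pics/b4.png',a)"
```

```text
3.15 [ 0.4703 -0.1201  0.0895] [-0.5 -0.5  0.5 -0.5] f [ 0.5  0.2 -0.3] op 0.379
(156, 185)
```

View pics/b4.png

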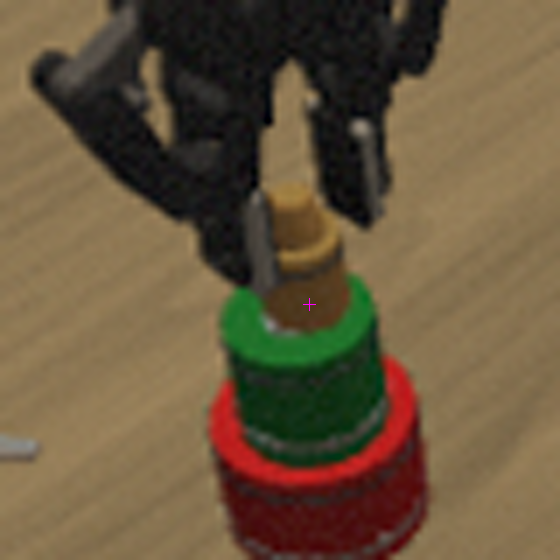

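```bash
python3 -c "
from h import *
c=cams.read_camera('scene')
for (x,y,yy) in [(270,292,-.136),(372,225,-.104),(290,187,-.12)]:
  u=156+(x+.5)/7-.5;v=185+(y+.5)/7-.5
  a=ray(c,u,v,0);b=ray(c,u,v,.2);t=(yy-a[1])/(b[1]-a[1]);print(np.round(a+t*(b-a),4))
"
```

```text
[ 0.4739 -0.136   0.1092]
[ 0.4835 -0.104   0.1192]
[ 0.4693 -0.12    0.1362]
```

Emit:
{"op": "play_rows", "data": {"rows": [[38,[0.01,0,0],[0,0,0]],[38,[0.02,0,0],[0,0,0]],[38,[0.027,0,0],[0,0,0]],[15,[0.027,0,0],[0,0,0]],[15,[0.027,0,0],[0,0,0]],[15,[0.027,0,0],[0,0,0]],[15,[0.027,0,0],[0,0,0]],[15,[0.027,0,0],[0,0,0]]], "force": 30}}

```text
time: 3.87
eef_pos: [0.4701, -0.12, 0.0813]
tcp_rot: [0.5, 0.5, -0.5, 0.5]
contact_force: [-1.6, 0.9, -1.4]
opening: 0.287
```

```bash
python3 -c "
from h import *
c=cams.read_camera('scene');st()
a,o=crop(c,*proj(c,(.467,-.126,.1)),80,80,7);print(o)
cv2.imwrite('pics/b5.png',a)"
```

```text
3.92 [ 0.4702 -0.12    0.0813] [ 0.5  0.5 -0.5  0.5] f [-1.5  0.8 -2. ] op 0.287
(156, 185)
```

View pics/b5.png

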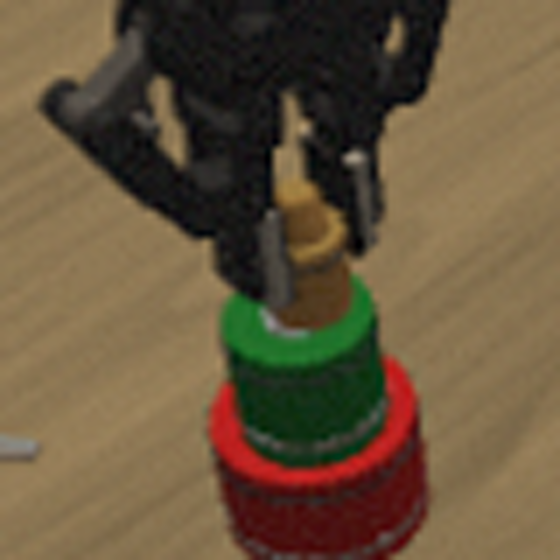

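Emit:
{"op": "play_rows", "data": {"rows": [[15,[-0.06,0,0],[0,0,0]],[15,[-0.15,0,0],[0,0,0]],[15,[-0.15,-0.01,0.1],[0,0,0]],[15,[-0.15,-0.02,0.23],[0,0,0]],[15,[-0.15,-0.03,0.36],[0,0,0]],[15,[-0.15,-0.036,0.49],[0,0,0]],[15,[-0.15,-0.036,0.61],[0,0,0]],[15,[-0.1,-0.036,0.69],[0,0,0]],[15,[-0.05,-0.036,0.726],[0,0,0]],[15,[0,-0.036,0.726],[0,0,0]]]}}

```text
time: 4.75
eef_pos: [0.4595, -0.3413, 0.0815]
tcp_rot: [-0.501, -0.498, 0.501, -0.5]
contact_force: [0.2, 1.0, -1.3]
opening: 0.29
```

```bash
python3 -c "
from h import *
for i in range(3): c=cams.read_camera('scene')
st();go((.4597,-.3379,0),(.4597,-.3379,-0.001))"
```

```text
4.9 [ 0.4583 -0.337   0.0798] [ 0.5    0.501 -0.5    0.498] f [-0.1  0.6 -1.2] op 0.283
to (0.4597, -0.3379, 0) shift [0.2659 0.0053 0.0038]
to (0.4597, -0.3379, -0.001) shift [0.2692 0.0053 0.0038]
```

Emit:
{"op": "play_rows", "data": {"rows": [[15,[0.1,0.003,0.003],[0,0,0]],[15,[0.2,0.003,0.003],[0,0,0]],[15,[0.24,0.003,0.003],[0,0,0]],[15,[0.26,0.003,0.003],[0,0,0]],[15,[0.27,0.003,0.003],[0,0,0]],[15,[0.273,0.003,0.003],[0,0,0]],[15,[0.273,0.003,0.003],[0,0,0]],[15,[0.273,0.003,0.003],[0,0,0]]]}}

```text
time: 5.57
eef_pos: [0.4613, -0.3397, 0.0012]
tcp_rot: [0.5, 0.499, -0.5, 0.501]
contact_force: [0.3, -0.8, -1.2]
opening: 0.289
```

```bash
python3 -c "
from h import *
c=cams.read_camera('scene');st()
a,o=crop(c,*proj(c,(.46,-.338,.03)),80,80,7);print(o)
cv2.imwrite('pics/b6.png',a)"
```

```text
5.62 [ 0.4613 -0.3396  0.0011] [ 0.5    0.499 -0.5    0.501] f [-0.  -0.6 -0.6] op 0.288
(71, 269)
```

View pics/b6.png

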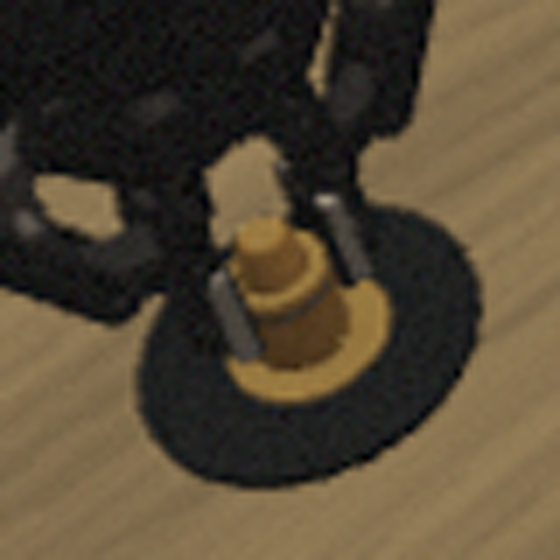

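Emit:
{"op": "play_rows", "data": {"rows": [[15,[0.005,0,0],[0,0,0]],[15,[0.009,0,0],[0,0,0]],[15,[0.009,0,0],[0,0,0]],[60,[0.009,0,0],[0,0,0]],[60,[0.009,0,0],[0,0,0]],[60,[0.0,0,0],[0,0,0]],[100,[-0.12,0,0],[0,0,0]],[100,[-0.25,0,0],[0,0,0]],[100,[-0.38,0,0],[0,0,0]],[100,[-0.46,0,0],[0,0,0]]]}}

```text
time: 6.45
eef_pos: [0.4616, -0.34, 0.1422]
tcp_rot: [0.5, 0.498, -0.5, 0.502]
contact_force: [-0.2, -1.1, -0.3]
opening: 1.001
```

```bash
python3 -c "
from h import *
for i in range(3): c=cams.read_camera('scene')
st();go((.469,-.124,.14),(.469,-.124,.038))"
```

```text
6.6 [ 0.4618 -0.3402  0.141 ] [ 0.5    0.498 -0.5    0.502] f [-0.4 -0.1  0. ] op 0.998
to (0.469, -0.124, 0.14) shift [-1.000e-04  2.410e-02 -7.206e-01]
to (0.469, -0.124, 0.038) shift [ 0.3399  0.0226 -0.7222]
```

Emit:
{"op": "play_rows", "data": {"rows": [[100,[0,0,-0.13],[0,0,0]],[100,[0,0.01,-0.26],[0,0,0]],[100,[0,0.015,-0.39],[0,0,0]],[100,[0,0.02,-0.52],[0,0,0]],[100,[0,0.023,-0.64],[0,0,0]],[100,[0,0.023,-0.7],[0,0,0]],[100,[0.02,0.023,-0.722],[0,0,0]],[100,[0.09,0.023,-0.722],[0,0,0]],[100,[0.17,0.023,-0.722],[0,0,0]],[100,[0.22,0.023,-0.722],[0,0,0]]], "force": 40}}

```text
time: 7.43
eef_pos: [0.4653, -0.1216, 0.068]
tcp_rot: [0.499, 0.502, -0.501, 0.499]
contact_force: [-1.2, -0.1, -0.4]
opening: 0.997
```

```bash
python3 -c "
from h import *
for i in range(3): c=cams.read_camera('scene')
st();go((.469,-.124,.04))"
```

```text
7.58 [ 0.4653 -0.1218  0.0689] [ 0.499  0.502 -0.501  0.498] f [-0.2  0.1 -0. ] op 0.998
to (0.469, -0.124, 0.04) shift [0.0963 0.0129 0.0076]
```

Emit:
{"op": "play_rows", "data": {"rows": [[100,[0.04,0.008,0.005],[0,0,0]],[100,[0.08,0.008,0.005],[0,0,0]],[80,[0.095,0.008,0.005],[0,0,0]],[75,[0.095,0.008,0.005],[0,0,0]],[75,[0.095,0.008,0.005],[0,0,0]]]}}

```text
time: 8.0
eef_pos: [0.4699, -0.1241, 0.0435]
tcp_rot: [0.5, 0.5, -0.5, 0.5]
contact_force: [0.5, 0.3, -0.1]
opening: 0.749
```

```bash
python3 -c "
from h import *
c=cams.read_camera('scene');st();go((.469,-.124,.04))
a,o=crop(c,*proj(c,(.467,-.126,.07)),80,80,7);print(o)
cv2.imwrite('pics/b7.png',a)"
```

```text
8.05 [ 0.4702 -0.1241  0.0439] [ 0.5    0.499 -0.5    0.5  ] f [0.2 0.6 0.1] op 0.751
to (0.469, -0.124, 0.04) shift [ 0.0129 -0.0041 -0.0004]
(158, 196)
```

View pics/b7.png

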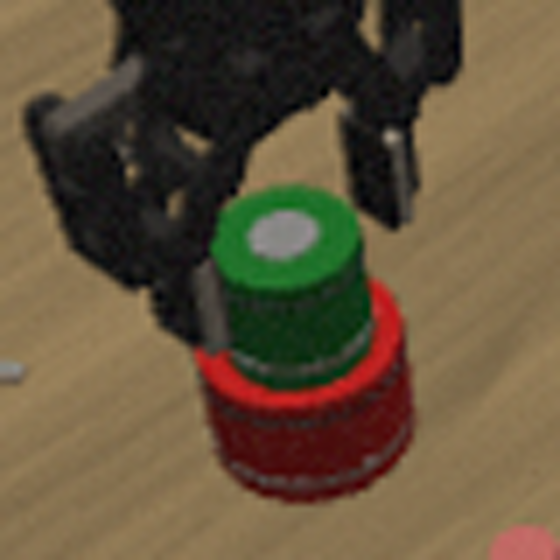

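Emit:
{"op": "play_rows", "data": {"rows": [[75,[0.01,-0.003,0],[0,0,0]],[40,[0.01,-0.003,0],[0,0,0]],[40,[0.01,-0.003,0],[0,0,0]],[40,[0.01,-0.003,0],[0,0,0]],[40,[0.01,-0.003,0],[0,0,0]],[40,[0.01,-0.003,0],[0,0,0]],[40,[0.01,-0.003,0],[0,0,0]]]}}

```text
time: 8.63
eef_pos: [0.4692, -0.1239, 0.0407]
tcp_rot: [0.5, 0.5, -0.5, 0.5]
contact_force: [-0.8, -0.9, 4.5]
opening: 0.527
```

```bash
python3 -c "
from h import *
st();go((.6719,.0097,.12),(.6719,.0097,.03))"
```

```text
8.63 [ 0.4692 -0.1239  0.0407] [ 0.5  0.5 -0.5  0.5] f [-0.8 -0.9  4.5] op 0.527
to (0.6719, 0.0097, 0.12) shift [-0.2641  0.6758 -0.4453]
to (0.6719, 0.0097, 0.03) shift [ 0.0359  0.6755 -0.4455]
```

Emit:
{"op": "play_rows", "data": {"rows": [[40,[-0.05,0,0],[0,0,0]],[40,[-0.15,0,0],[0,0,0]],[40,[-0.15,0.1,-0.066],[0,0,0]],[40,[-0.15,0.2,-0.132],[0,0,0]],[40,[-0.15,0.3,-0.198],[0,0,0]],[40,[-0.15,0.4,-0.264],[0,0,0]],[40,[-0.15,0.5,-0.33],[0,0,0]],[40,[-0.1,0.6,-0.396],[0,0,0]],[40,[-0.05,0.66,-0.436],[0,0,0]],[40,[0,0.676,-0.445],[0,0,0]]]}}

```text
time: 9.47
eef_pos: [0.6738, 0.0124, 0.0388]
tcp_rot: [0.5, 0.5, -0.499, 0.501]
contact_force: [-0.8, 0.4, -1.7]
opening: 0.524
```

Emit:
{"op": "play_rows", "data": {"rows": [[40,[0.04,0,0],[0,0,0]],[40,[0.08,0,0],[0,0,0]],[40,[0.1,0,0],[0,0,0]],[40,[0.115,0,0],[0,0,0]],[40,[0.115,0,0],[0,0,0]],[40,[0.115,0,0],[0,0,0]]]}}

```text
time: 9.97
eef_pos: [0.6715, 0.0092, 0.006]
tcp_rot: [0.5, 0.5, -0.5, 0.5]
contact_force: [-0.8, 0.0, -1.4]
opening: 0.528
```

```bash
python3 -c "
from h import *
c=cams.read_camera('scene');st();go((.6719,.0097,.0017))
a,o=crop(c,*proj(c,(.672,.01,.03)),80,80,6)
p=cams.read_camera('top');b,_=crop(p,*proj(p,(.672,.01,.03)),50,80,6)
cv2.imwrite('pics/b8.png',np.hstack([a,b]))"
```

```text
10.02 [0.672  0.0093 0.0066] [ 0.501  0.499 -0.5    0.5  ] f [ 0.1 -0.6 -1.4] op 0.528
to (0.6719, 0.0097, 0.0017) shift [ 0.0162 -0.0003 -0.0013]
```

View pics/b8.png

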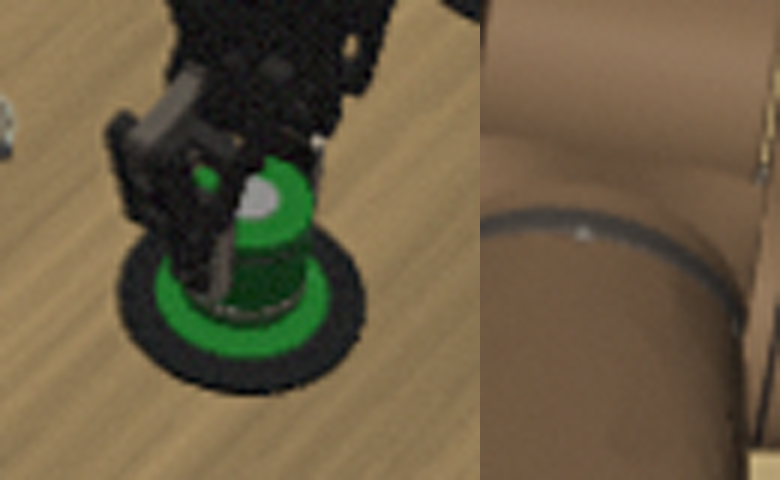

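Emit:
{"op": "play_rows", "data": {"rows": [[40,[0.008,0,0],[0,0,0]],[40,[0.016,0,0],[0,0,0]],[40,[0.016,0,0],[0,0,0]],[70,[0.016,0,0],[0,0,0]],[70,[0.016,0,0],[0,0,0]],[80,[0.01,0,0],[0,0,0]],[100,[-0.1,0,0],[0,0,0]],[100,[-0.23,0,0],[0,0,0]],[100,[-0.36,0,0],[0,0,0]],[100,[-0.44,0,0],[0,0,0]]]}}

```text
time: 10.9
eef_pos: [0.6734, 0.0097, 0.1426]
tcp_rot: [0.501, 0.498, -0.499, 0.502]
contact_force: [0.6, -0.5, 1.7]
opening: 1.001
```

Emit:
{"op": "play_rows", "data": {"rows": [[100,[0,0,0],[0,0,0]],[100,[0,0,0],[0,0,0]],[100,[0,0,0],[0,0,0]]]}}

```text
time: 11.15
eef_pos: [0.6707, 0.01, 0.1365]
tcp_rot: [0.5, 0.5, -0.5, 0.499]
contact_force: [-0.1, -0.5, -0.6]
opening: 0.998
```

```bash
python3 -c "
from h import *
st();go((.4512,.1091,.14),(.4512,.1091,.0405))"
```

```text
11.15 [0.6707 0.01   0.1365] [ 0.5    0.5   -0.5    0.499] f [-0.1 -0.5 -0.6] op 0.998
to (0.4512, 0.1091, 0.14) shift [-0.0103 -0.7319 -0.3305]
to (0.4512, 0.1091, 0.0405) shift [ 0.3214 -0.7313 -0.3304]
```

Emit:
{"op": "play_rows", "data": {"rows": [[100,[0,-0.12,-0.055],[0,0,0]],[100,[0,-0.24,-0.11],[0,0,0]],[100,[0,-0.36,-0.165],[0,0,0]],[100,[0,-0.48,-0.22],[0,0,0]],[100,[0,-0.6,-0.275],[0,0,0]],[100,[0,-0.69,-0.315],[0,0,0]],[100,[0,-0.733,-0.331],[0,0,0]],[100,[0.08,-0.733,-0.331],[0,0,0]],[100,[0.16,-0.733,-0.331],[0,0,0]],[100,[0.22,-0.733,-0.331],[0,0,0]]]}}

```text
time: 11.98
eef_pos: [0.4488, 0.1094, 0.0681]
tcp_rot: [0.499, 0.501, -0.501, 0.499]
contact_force: [-0.2, 0.3, 0.1]
opening: 0.998
```

Emit:
{"op": "play_rows", "data": {"rows": [[100,[0.04,0,0],[0,0,0]],[85,[0.08,0,0],[0,0,0]],[75,[0.09,0,0],[0,0,0]],[75,[0.09,0,0],[0,0,0]],[75,[0.09,0,0],[0,0,0]]]}}

```text
time: 12.4
eef_pos: [0.4509, 0.1091, 0.0438]
tcp_rot: [-0.5, -0.5, 0.501, -0.499]
contact_force: [0.0, 0.0, 0.7]
opening: 0.749
```

```bash
python3 -c "
from h import *
c=cams.read_camera('scene');st();go((.4512,.1091,.0405))
a,o=crop(c,*proj(c,(.451,.109,.07)),70,80,6)
b,_=crop(c,*proj(c,(.672,.01,.03)),60,80,6)
cv2.imwrite('pics/b9.png',np.hstack([a,b]))"
```

```text
12.45 [0.4516 0.1091 0.0445] [-0.5 -0.5  0.5 -0.5] f [0.1 1.1 0.9] op 0.748
to (0.4512, 0.1091, 0.0405) shift [ 0.0134 -0.0014  0.0001]
```

View pics/b9.png

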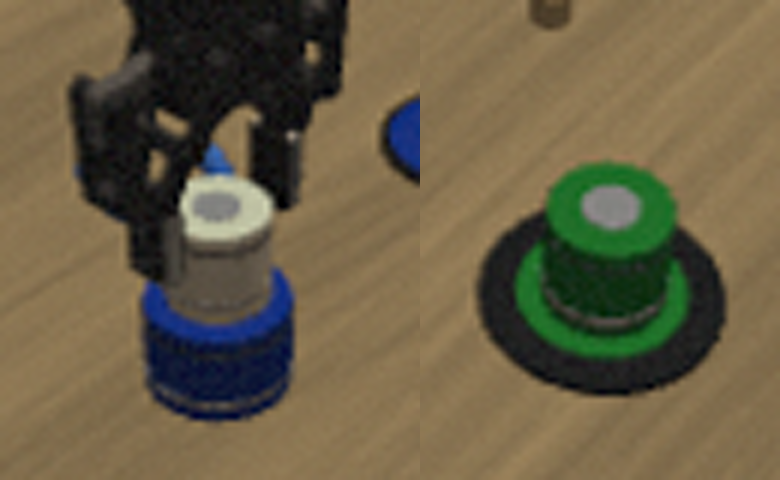

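Green is standing centred on its pad, and the jaws straddle white. Next: grip white and carry it to the pad at (0.649, 0.2357).

Emit:
{"op": "play_rows", "data": {"rows": [[75,[0.012,0,0],[0,0,0]],[40,[0.012,0,0],[0,0,0]],[40,[0.012,0,0],[0,0,0]],[40,[0.012,0,0],[0,0,0]],[40,[0.012,0,0],[0,0,0]],[40,[0.012,0,0],[0,0,0]],[40,[0.012,0,0],[0,0,0]]]}}

```text
time: 13.03
eef_pos: [0.4521, 0.1091, 0.0414]
tcp_rot: [0.5, 0.5, -0.5, 0.5]
contact_force: [-0.1, -0.4, 3.2]
opening: 0.524
```

```bash
python3 -c "
from h import *
st();go((.649,.2357,.0017))"
```

```text
13.03 [0.4521 0.1091 0.0414] [ 0.5  0.5 -0.5  0.5] f [-0.1 -0.4  3.2] op 0.524
to (0.649, 0.2357, 0.0017) shift [ 0.1331  0.6561 -0.4219]
```

Emit:
{"op": "play_rows", "data": {"rows": [[40,[-0.05,0,0],[0,0,0]],[40,[-0.15,0,0],[0,0,0]],[40,[-0.15,0.1,-0.064],[0,0,0]],[40,[-0.15,0.2,-0.128],[0,0,0]],[40,[-0.15,0.3,-0.193],[0,0,0]],[40,[-0.15,0.4,-0.257],[0,0,0]],[40,[-0.15,0.5,-0.321],[0,0,0]],[40,[-0.1,0.59,-0.38],[0,0,0]],[40,[-0.05,0.64,-0.411],[0,0,0]],[40,[0,0.657,-0.422],[0,0,0]]]}}

```text
time: 13.87
eef_pos: [0.6508, 0.2374, 0.0398]
tcp_rot: [0.5, 0.5, -0.499, 0.5]
contact_force: [-0.2, -0.9, -2.1]
opening: 0.525
```

Emit:
{"op": "play_rows", "data": {"rows": [[40,[0.04,0,0],[0,0,0]],[40,[0.08,0,0],[0,0,0]],[40,[0.1,0,0],[0,0,0]],[40,[0.115,0,0],[0,0,0]],[40,[0.115,0,0],[0,0,0]],[40,[0.115,0,0],[0,0,0]],[40,[0.115,0,0],[0,0,0]]]}}

```text
time: 14.45
eef_pos: [0.6494, 0.2357, 0.0077]
tcp_rot: [0.501, 0.5, -0.499, 0.5]
contact_force: [-0.3, -0.1, -1.5]
opening: 0.523
```

```bash
python3 -c "
from h import *
st();go((.649,.2357,.0017))"
```

```text
14.45 [0.6494 0.2357 0.0077] [ 0.501  0.5   -0.499  0.5  ] f [-0.3 -0.1 -1.5] op 0.523
to (0.649, 0.2357, 0.0017) shift [ 0.0201 -0.0014 -0.    ]
```

Emit:
{"op": "play_rows", "data": {"rows": [[40,[0.008,0,0],[0,0,0]],[40,[0.017,0,0],[0,0,0]],[40,[0.017,0,0],[0,0,0]],[70,[0.017,0,0],[0,0,0]],[70,[0.017,0,0],[0,0,0]],[80,[0.01,0,0],[0,0,0]],[100,[-0.1,0,0],[0,0,0]],[100,[-0.21,0,0],[0,0,0]],[100,[-0.32,0,0],[0,0,0]],[100,[-0.32,0,0],[0,0,0]]]}}

```text
time: 15.28
eef_pos: [0.6538, 0.237, 0.112]
tcp_rot: [0.504, 0.497, -0.496, 0.503]
contact_force: [1.6, 0.2, 1.4]
opening: 1.001
```

```bash
python3 -c "
from h import *
st();go((.4518,.107,.1),(.4518,.107,.1))
c=cams.read_camera('top');L=[]
for n,p in dict(blue=(.4518,.107,.044),red=(.4663,-.123,.044)).items():
  a,o=crop(c,*proj(c,p),50,50,8);print(n,o);L.append(a)
cv2.imwrite('pics/c1.png',np.hstack(L))"
```

```text
15.28 [0.6538 0.237  0.112 ] [ 0.504  0.497 -0.496  0.503] f [1.6 0.2 1.4] op 1.001
to (0.4518, 0.107, 0.1) shift [ 0.0289 -0.674   0.4332]
to (0.4518, 0.107, 0.1) shift [ 0.0289 -0.674   0.4332]
blue (203, 243)
red (311, 239)
```

View pics/c1.png

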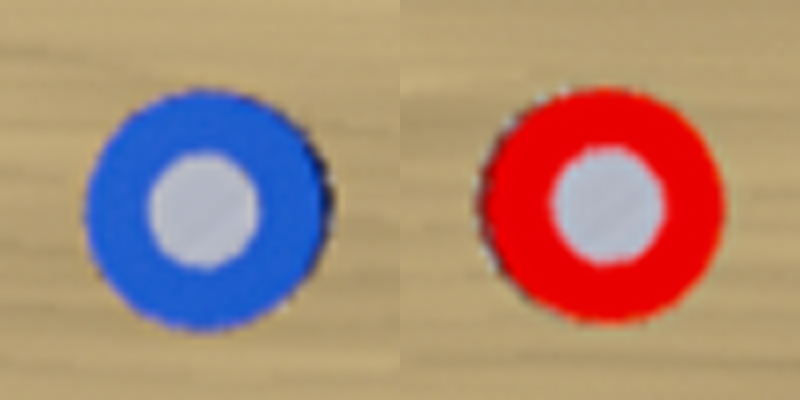

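```bash
python3 -c "
from h import *
c=cams.read_camera('top')
b=ray(c,203+205.5/8-.5,243+210.5/8-.5,.044);r=ray(c,311+207.5/8-.5,239+206.5/8-.5,.044);print(b,r)
st();go((b[0],b[1],.1),(b[0],b[1],.005))"
```

```text
[0.4518278  0.10727706 0.044     ] [ 0.46626135 -0.12326107  0.044     ]
15.38 [0.6503 0.2361 0.1054] [ 0.501  0.499 -0.498  0.501] f [-0.2  0.1 -0.6] op 0.998
to (np.float64(0.4518278021840941), np.float64(0.10727705738425256), 0.1) shift [ 0.0143 -0.6618  0.4295]
to (np.float64(0.4518278021840941), np.float64(0.10727705738425256), 0.005) shift [ 0.3309 -0.6634  0.4298]
```

Emit:
{"op": "play_rows", "data": {"rows": [[100,[0,-0.11,0.071],[0,0,0]],[100,[0,-0.22,0.143],[0,0,0]],[100,[0,-0.33,0.214],[0,0,0]],[100,[0,-0.44,0.285],[0,0,0]],[100,[0,-0.54,0.35],[0,0,0]],[100,[0,-0.62,0.402],[0,0,0]],[100,[0,-0.659,0.428],[0,0,0]],[100,[0.06,-0.66,0.428],[0,0,0]],[100,[0.12,-0.66,0.428],[0,0,0]],[100,[0.12,-0.66,0.428],[0,0,0]]]}}

```text
time: 16.22
eef_pos: [0.4462, 0.107, 0.0618]
tcp_rot: [-0.498, -0.502, 0.503, -0.497]
contact_force: [-1.0, -0.4, -0.7]
opening: 0.997
```

Emit:
{"op": "play_rows", "data": {"rows": [[100,[0,0,0],[0,0,0]],[100,[0,0,0],[0,0,0]],[100,[0,0,0],[0,0,0]]]}}

```text
time: 16.47
eef_pos: [0.4514, 0.1075, 0.0671]
tcp_rot: [0.5, 0.5, -0.5, 0.5]
contact_force: [0.1, 0.0, -0.5]
opening: 0.998
```

```bash
python3 -c "
from h import *
st();go((.4518,.1073,.006))"
```

```text
16.47 [0.4514 0.1075 0.0671] [ 0.5  0.5 -0.5  0.5] f [ 0.1  0.  -0.5] op 0.998
to (0.4518, 0.1073, 0.006) shift [0.2035 0.0011 0.0006]
```

Emit:
{"op": "play_rows", "data": {"rows": [[100,[0.07,0,0],[0,0,0]],[100,[0.13,0,0],[0,0,0]],[100,[0.18,0,0],[0,0,0]],[100,[0.203,0,0],[0,0,0]],[100,[0.203,0,0],[0,0,0]],[60,[0.203,0,0],[0,0,0]],[60,[0.203,0,0],[0,0,0]],[60,[0.203,0,0],[0,0,0]],[60,[0.203,0,0],[0,0,0]],[60,[0.203,0,0],[0,0,0]]]}}

```text
time: 17.3
eef_pos: [0.4523, 0.1076, 0.0073]
tcp_rot: [0.501, 0.499, -0.499, 0.501]
contact_force: [-1.1, 1.7, 6.5]
opening: 0.725
```

```bash
python3 -c "
from h import *
st();go((.4266,.3204,.006))"
```

```text
17.3 [0.4523 0.1076 0.0073] [ 0.501  0.499 -0.499  0.501] f [-1.1  1.7  6.5] op 0.725
to (0.4266, 0.3204, 0.006) shift [ 0.0041 -0.0857 -0.7095]
```

Emit:
{"op": "play_rows", "data": {"rows": [[60,[-0.04,0,0],[0,0,0]],[60,[-0.14,0,0],[0,0,0]],[60,[-0.14,-0.013,-0.11],[0,0,0]],[60,[-0.14,-0.026,-0.22],[0,0,0]],[60,[-0.14,-0.04,-0.33],[0,0,0]],[60,[-0.14,-0.053,-0.44],[0,0,0]],[60,[-0.14,-0.066,-0.55],[0,0,0]],[60,[-0.14,-0.077,-0.64],[0,0,0]],[60,[-0.12,-0.083,-0.69],[0,0,0]],[60,[-0.1,-0.086,-0.71],[0,0,0]]]}}

```text
time: 18.13
eef_pos: [0.4245, 0.3224, 0.0355]
tcp_rot: [0.5, 0.501, -0.499, 0.501]
contact_force: [-0.1, -0.4, -2.0]
opening: 0.729
```

Emit:
{"op": "play_rows", "data": {"rows": [[60,[0.03,0,0],[0,0,0]],[60,[0.06,0,0],[0,0,0]],[60,[0.065,0,0],[0,0,0]],[60,[0.065,0,0],[0,0,0]],[60,[0.065,0,0],[0,0,0]]]}}

```text
time: 18.55
eef_pos: [0.425, 0.3193, 0.0156]
tcp_rot: [-0.5, -0.5, 0.501, -0.5]
contact_force: [-0.2, 0.2, -2.5]
opening: 0.729
```

```bash
python3 -c "
from h import *
st();go((.4266,.3204,.0123))
c=cams.read_camera('scene')
a,o=crop(c,*proj(c,(.4266,.3204,.03)),80,70,5)
b,_=crop(c,*proj(c,(.649,.2357,.03)),70,70,5)
cv2.imwrite('pics/c2.png',np.hstack([a,b]))"
```

```text
18.55 [0.425  0.3193 0.0156] [-0.5   -0.5    0.501 -0.5  ] f [-0.2  0.2 -2.5] op 0.729
to (0.4266, 0.3204, 0.0123) shift [ 0.0111  0.0052 -0.0037]
```

View pics/c2.png

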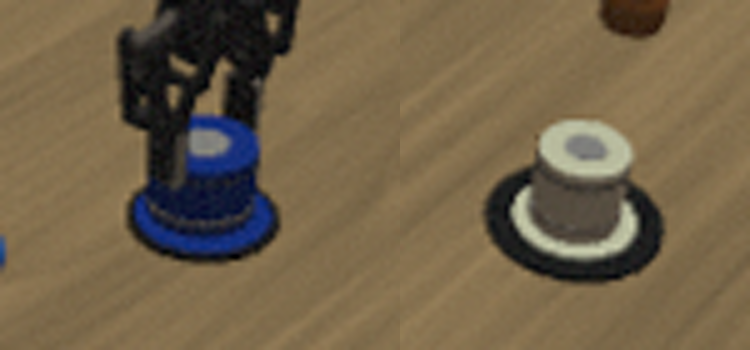

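Emit:
{"op": "play_rows", "data": {"rows": [[60,[0.006,0.004,-0.003],[0,0,0]],[60,[0.013,0.004,-0.003],[0,0,0]],[60,[0.013,0.004,-0.003],[0,0,0]],[60,[0.013,0.004,-0.003],[0,0,0]],[100,[0.013,0.004,-0.003],[0,0,0]],[100,[0.013,0.004,-0.003],[0,0,0]],[100,[0.0,0.004,-0.003],[0,0,0]],[100,[-0.08,0.004,-0.003],[0,0,0]],[100,[-0.19,0.004,-0.003],[0,0,0]],[100,[-0.29,0.004,-0.003],[0,0,0]]]}}

```text
time: 19.43
eef_pos: [0.4258, 0.3211, 0.1042]
tcp_rot: [-0.5, -0.5, 0.5, -0.5]
contact_force: [1.2, 0.3, -1.7]
opening: 1.002
```

Emit:
{"op": "play_rows", "data": {"rows": [[100,[0,0,-0.0],[0,0,0]],[100,[0,0,0],[0,0,0]],[100,[0,0,0],[0,0,0]]]}}

```text
time: 19.68
eef_pos: [0.426, 0.3212, 0.1031]
tcp_rot: [0.5, 0.5, -0.5, 0.5]
contact_force: [-0.3, 0.2, -0.8]
opening: 1.003
```

```bash
python3 -c "
from h import *
st();go((.4663,-.1233,.1))"
```

```text
19.68 [0.426  0.3212 0.1031] [ 0.5  0.5 -0.5  0.5] f [-0.3  0.2 -0.8] op 1.003
to (0.4663, -0.1233, 0.1) shift [0.0103 0.1344 1.4817]
```

Emit:
{"op": "play_rows", "data": {"rows": [[100,[0,0.03,0.12],[0,0,0]],[100,[0,0.05,0.25],[0,0,0]],[100,[0,0.07,0.38],[0,0,0]],[100,[0,0.09,0.51],[0,0,0]],[100,[0,0.11,0.64],[0,0,0]],[100,[0,0.13,0.77],[0,0,0]],[100,[0,0.134,0.9],[0,0,0]],[100,[0,0.134,0.98],[0,0,0]]]}}

```text
time: 20.35
eef_pos: [0.4652, 0.0244, 0.1014]
tcp_rot: [-0.5, -0.5, 0.501, -0.499]
contact_force: [0.3, 0.1, 0.4]
opening: 1.002
```

Emit:
{"op": "play_rows", "data": {"rows": [[100,[0,0,0.12],[0,0,0]],[100,[0,0,0.24],[0,0,0]],[100,[0,0,0.36],[0,0,0]],[100,[0,0,0.46],[0,0,0]],[100,[0,0,0.502],[0,0,0]],[100,[0.06,0,0.502],[0,0,0]],[100,[0.12,0,0.502],[0,0,0]],[100,[0.12,0,0.502],[0,0,0]],[100,[0.12,0,0.502],[0,0,0]],[100,[0.12,0,0.502],[0,0,0]]]}}

```text
time: 21.18
eef_pos: [0.4663, -0.1227, 0.067]
tcp_rot: [0.5, 0.5, -0.5, 0.5]
contact_force: [-0.3, -0.3, 0.7]
opening: 1.004
```

```bash
python3 -c "
from h import *
st();go((.4663,-.1233,.006))"
```

```text
21.18 [ 0.4663 -0.1227  0.067 ] [ 0.5  0.5 -0.5  0.5] f [-0.3 -0.3  0.7] op 1.004
to (0.4663, -0.1233, 0.006) shift [2.033e-01 2.000e-04 1.900e-03]
```

Emit:
{"op": "play_rows", "data": {"rows": [[100,[0.07,0,0.002],[0,0,0]],[100,[0.13,0,0.002],[0,0,0]],[100,[0.18,0,0.002],[0,0,0]],[100,[0.2,0,0.002],[0,0,0]],[100,[0.2,0,0.002],[0,0,0]],[60,[0.2,0,0.002],[0,0,0]],[60,[0.2,0,0.002],[0,0,0]],[60,[0.2,0,0.002],[0,0,0]],[60,[0.2,0,0.002],[0,0,0]],[60,[0.2,0,0.002],[0,0,0]]]}}

```text
time: 22.02
eef_pos: [0.4678, -0.1244, 0.009]
tcp_rot: [0.5, 0.499, -0.5, 0.501]
contact_force: [-1.0, 1.8, 6.3]
opening: 0.724
```

```bash
python3 -c "
from h import *
st();go((.6273,-.2103,.006))"
```

```text
22.02 [ 0.4678 -0.1244  0.009 ] [ 0.5    0.499 -0.5    0.501] f [-1.   1.8  6.3] op 0.724
to (0.6273, -0.2103, 0.006) shift [0.0118 0.5316 0.2863]
```

Emit:
{"op": "play_rows", "data": {"rows": [[60,[-0.04,0,0],[0,0,0]],[60,[-0.14,0,0],[0,0,0]],[60,[-0.14,0.1,0.054],[0,0,0]],[60,[-0.14,0.2,0.108],[0,0,0]],[60,[-0.14,0.3,0.161],[0,0,0]],[60,[-0.14,0.4,0.215],[0,0,0]],[60,[-0.14,0.48,0.258],[0,0,0]],[60,[-0.12,0.52,0.28],[0,0,0]],[60,[-0.1,0.533,0.287],[0,0,0]],[60,[-0.08,0.533,0.287],[0,0,0]]]}}

```text
time: 22.85
eef_pos: [0.6263, -0.2103, 0.0301]
tcp_rot: [-0.5, -0.5, 0.5, -0.5]
contact_force: [0.2, 0.0, -3.3]
opening: 0.728
```

Emit:
{"op": "play_rows", "data": {"rows": [[60,[0.03,0,0],[0,0,0]],[60,[0.045,0,0],[0,0,0]],[60,[0.045,0,0],[0,0,0]],[60,[0.045,0,0],[0,0,0]],[60,[0.045,0,0],[0,0,0]]]}}

```text
time: 23.27
eef_pos: [0.626, -0.2098, 0.0178]
tcp_rot: [0.5, 0.5, -0.5, 0.5]
contact_force: [-0.4, 0.5, -2.6]
opening: 0.726
```

```bash
python3 -c "
from h import *
st();go((.6273,-.2103,.0135))"
```

```text
23.27 [ 0.626  -0.2098  0.0178] [ 0.5  0.5 -0.5  0.5] f [-0.4  0.5 -2.6] op 0.726
to (0.6273, -0.2103, 0.0135) shift [0.0145 0.0042 0.0016]
```

Emit:
{"op": "play_rows", "data": {"rows": [[60,[0.008,0.004,0],[0,0,0]],[60,[0.014,0.004,0],[0,0,0]],[60,[0.014,0.004,0],[0,0,0]],[60,[0.014,0.004,0],[0,0,0]],[100,[0.014,0.004,0],[0,0,0]],[100,[0.014,0.004,0],[0,0,0]],[100,[0.0,0.004,0],[0,0,0]],[100,[-0.08,0.004,0],[0,0,0]],[100,[-0.19,0.004,0],[0,0,0]],[100,[-0.3,0.004,0],[0,0,0]]]}}

```text
time: 24.1
eef_pos: [0.6266, -0.2097, 0.1077]
tcp_rot: [0.5, 0.501, -0.5, 0.499]
contact_force: [0.6, -0.2, -0.2]
opening: 1.001
```

Emit:
{"op": "play_rows", "data": {"rows": [[100,[-0.1,-0.1,-0.03],[0,0,0]],[100,[-0.2,-0.2,-0.06],[0,0,0]],[100,[-0.3,-0.3,-0.1],[0,0,0]],[100,[-0.3,-0.4,-0.2],[0,0,0]],[100,[-0.3,-0.5,-0.3],[0,0,0]],[100,[-0.3,-0.55,-0.4],[0,0,0]],[100,[-0.3,-0.55,-0.45],[0,0,0]],[100,[-0.3,-0.55,-0.45],[0,0,0]],[100,[-0.3,-0.55,-0.45],[0,0,0]]]}}

```text
time: 24.85
eef_pos: [0.4627, -0.0748, 0.1984]
tcp_rot: [0.5, 0.5, -0.499, 0.501]
contact_force: [-0.6, -0.8, 0.2]
opening: 0.999
```

```bash
python3 -c "
from h import *
st()
T,S=cams.read_camera('top'),cams.read_camera('scene');L=[]
for n,p in dict(blue=(.4266,.3204),red=(.6273,-.2103),green=(.6719,.0097),white=(.649,.2357),brass=(.4597,-.3379)).items():
  col=[]
  for c in (T,S):
    a,o=crop(c,*proj(c,(*p,.027)),52,52,3);x,y=proj(c,(*p,.049));cv2.drawMarker(a,(int((x-o[0]+.5)*3),int((y-o[1]+.5)*3)),(255,0,255),0,9,1);col.append(a)
  L.append(np.vstack(col))
cv2.imwrite('pics/fin.png',np.hstack(L))"
```

```text
24.85 [ 0.4627 -0.0748  0.1984] [ 0.5    0.5   -0.499  0.501] f [-0.6 -0.8  0.2] op 0.999
```

View pics/fin.png

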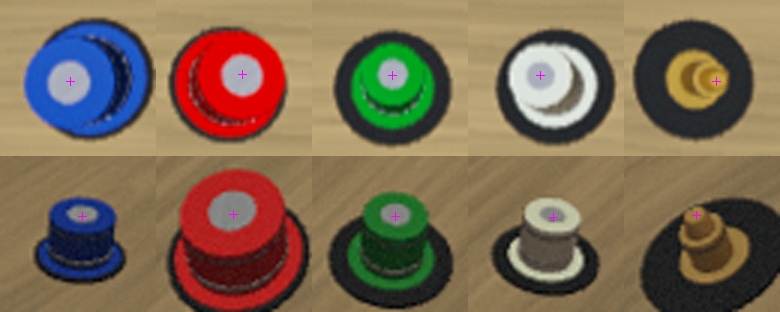

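All five pieces stand on their own pads. In both cameras every top sits within about 1 px (~2 mm) of where a centred piece should be, so I'm handing in.

```bash
python3 -c "
from h import *
st();print(ctrl.sign_off())"
```

```text
24.95 [ 0.4631 -0.0758  0.1981] [ 0.5    0.499 -0.5    0.5  ] f [-0.3  0.2  0.3] op 0.997
the job is handed in; nothing more can be done
None
```

All five pieces are standing upright and released on the pads of their own colours, and I handed the job in at about 25 s of the 128 s allowed. I moved them in the order brass, green, white, blue, red, gripping each from the side and lowering it onto its pad before letting go.

- **Final check:** in both cameras every piece was upright, with its top about 1–2 px (2–4 mm) from where a centred piece should be. The gripper was open, clear of everything and reading no contact force. The sign-off gave no verdict.
- **Disagreement:** in the pictures the fingertips sat about 15–20 mm behind the reported TCP when part open, more than the stated 13 mm. I therefore gripped lower than first planned.
- **Settling:** TCP readings right after a fast move were off by a few millimetres until the arm settled, so I took most of the readings that mattered after a short pause.

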